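Put the tealight away in the box with the flush sliding panel

ROBOT

A 7-joint arm with a two-finger parallel gripper is mounted at the origin on a cart in front of the work surface, level with it; the furniture and walls round the work are solid. World frame = base frame: x ahead of the robot, y to its left, z up, the work surface at z = 0. Lengths are in mm, angles in rad, forces in N, time in s.
With the tool pointing down it reaches from about 400 to 875 mm from the base axis. Payload 6.5 kg.
Tool frame: the origin (TCP) lies at the very end of the fingers, on their centre line; the grasp point (between the pads) lies 19 mm behind it; z points along the fingers, y is the line along which they close (so a half turn about z gives the same grasp; the last joint's range is limited). The gripper opens to 85 mm and grips with 20 to 120 N. Pads are 22 mm wide; open, the fingers measure 114 mm over their backs; the gripper's body (76 mm by 85 mm) begins 54 mm behind the grasp point. The pads swing forward as they close: fully open they stand 13 mm farther back than shut.
Start: joints at [-1.36, 0.536, -0.004, 1.538, 0.003, 1.067, -0.071], TCP at [177.627, 625.251, 231.29] pointing down, gripper open.
Joint ranges: [-2.7, 2.7], [-0.37, 2.16], [-1.27, 1.26], [0.24, 2.4], [-1.31, 4.45], [0.19, 1.91], [-2.76, 2.76]. Speed limits (rad/s): [2.39, 2.39, 3.14, 3.14, 3.14, 3.14, 3.14].

INTERFACE

Orientations are given as a unit quaternion [w, x, y, z].
In Python, from workcell import r gives the robot as it stands. The module is installed in compiled form; this text tells all that it offers.
- The arm moves only by the shell command python3 -m inch 'ROWS' [FORCE]. ROWS is JSON, a list of rows, each a list of 3 entries, a list of its own where there are three numbers: the shift along the tool's x, y, z in cm, then the turn, a rotation vector about the tool's x, y, z in rad, then the opening, from 0 (shut) to 1 (fully open). In form: [[[tx, ty, tz], [ax, ay, az], jaw], ...]. A call has 1 to 20 rows; each row shifts and turns the commanded pose from where the row before left it, along the tool's axes as they then stand; what a row does not reach is not made up. A row lasts 1/10 s, in which the tool goes at most 50 mm and 8.59 degrees, less where a joint would pass 70% of its speed; a pose out of reach is approached as far as the arm can. A call is refused whole if a number of a shift passes 5 or a number of a turn 0.15, either way. A call with a gripper value outside its range is refused whole. The fingers move at their own pace and stop on an object; FORCE is the grip in N (left out, the last holds). Time passes only in rows, so rows that do not move let the fingers close. It gives the time, the measured TCP pose, the force, the opening and the grip force at its end, in the units of the state.
- r.state(): the state, without advancing time (a new reading comes with each control period).
- r.snapshot(name): name is "side" or "top"; returns the picture (480x640x3 uint8, red, green, blue); there is no depth.
- r.camera_model(name): a dict with "camera_matrix" (3x3 intrinsics, pixels), "k1" (the pictures are not rectified: a ray, as slopes to the right and down, at radius r is drawn at 1 + k1 r^2 times it, then the intrinsics apply), "R" (3x3) and "t" (3): a world point X has camera coordinates R X + t. Camera axes: x right, y down, z forward; pixel columns grow to the right and rows downward; lengths in mm; the calibration is good to about 2 mm. A picture is of the moment at which its call begins. camera_model takes no time and is no camera call.
- r.job_done(): hands the job in; it is judged then, once.
The state is a dict: "clock": time; "joint_positions": joint angles; "joint_vel": joint speeds; "tau": joint torques, N m; "ee_pos": TCP position; "tool_rot": TCP orientation; "contact_force": force on the tool from outside, world axes, zero at the start; "torque": the same for the moment, N m; "grip_width": finger opening in mm; "finger_force": force on a finger pad.
Only numpy, scipy, OpenCV 4.12 (cv2) and the standard library are available. Lean on these libraries where they do the work, as an engineer would, in place of code of your own. Each camera call takes 0.05 s, during which the arm holds its last target. There are 200 camera calls.

TASK

Put the tealight away in the wooden box: slide the box's flush panel fully open by pressing lightly on it with the fingertips and drawing it along, set the tealight gently down in the compartment, then slide the panel fully shut over it in the same way. The panel has no handle and neither it nor the box may be pressed or shoved hard; the salt shaker and the jam jar stay where they stand.

Things in the scene. Friction and masses are not known exactly. Their poses are not given: they have to be found in the camera images.
- keeper: Light wooden box fixed to the worktop, 130 (x) by 290 (y) by 57 mm high. Origin: centre of its underside, on the worktop; z up, y along it. Compartment at the -y end, under the sliding panel; raised hood at the +y end. Side walls (9 mm thick, outer faces at x = +-65) and -y end wall (10 mm) end at z = 48 mm, about flush with the panel. Keep the force on box and panel under 25 N.
- hood (a point): Middle of the top of the hood's edge that faces the panel: box (0, +30 mm), 57 mm above the worktop. The fixed hood runs from here 115 mm towards +y and stands 9 mm above the walls; the panel slides under it.
- panel (a joint): Travel in m of the panel along the box's +y: 0 = fully shut (front edge at the -y end wall), 0.105 = fully open (drawn under the hood). It stays where it is left; about 6 N along its travel moves it. Starts shut or up to 8 mm ajar.
- panel_front (a point): Above the middle of the panel's front (-y) edge, 48 mm over the worktop, level with the walls; axes as the box's. The wooden board, 109 mm wide, 6 mm thick, runs from here to +y: 164 mm bare up to the hood when shut, 59 mm when open. Its felt bed is worn: the top lies 0 to 7 mm under this point, unmeasured; feel for it. It gives 1 mm per 6 N, at most 3 mm; 11 to 17 N carries it along.
- compartment (a point): Centre of the compartment's floor, 12 mm above the worktop, at box (0, -83.5 mm); axes as the box's. It is 103 mm long (y), from end wall to a fixed partition at y = -32, and 112 mm wide (x); runner ledges (tops at 31 mm) along the side walls narrow it to 100 mm. At least 20 mm from floor to panel underside.
- tealight: Loose tealight candle in a round metal case, 38 mm across, 15 mm high, about 30 g. Origin: centre of its underside. It lies flat on the worktop; grip it across its 38 mm.
- tealight_mid (a point): Middle of the tealight, 7.5 mm above its underside.
- shaker: Bystander: loose salt shaker, 44 mm across and 90 mm tall, origin at the centre of its underside. Leave it alone.
- jam_jar: Bystander: loose squat jam jar, 68 mm across and 84 mm tall, origin at the centre of its underside. Leave it alone.
Mind the look-alikes: they are no part of the job. There is more than one size of the tealight; the one meant has the size given above.

How it is judged (in metres and radians):
On the way, in this order (a step that is already met when the one before it is completed fails the run):
1. the panel is drawn fully open (at least 98 of its 105 mm) (value of joint panel above 0.098 m), for 0.2 s.
2. with the panel still open, the tealight lies in the compartment, released (x of tealight_mid in the frame of compartment between -0.042 and 0.042 m and y of tealight_mid in the frame of compartment between -0.042 and 0.042 m and z of tealight_mid in the frame of compartment between 0.002 and 0.021 m and contact force between the fingers and tealight below 0.1 N and linear speed of tealight below 0.03 m/s and value of joint panel above 0.09 m), for 0.2 s.
At the end, for the whole second after the job is handed in: The panel is fully shut again (within 3 mm) and the tealight lies at rest on the compartment's floor under it (its middle within 42 mm of the compartment's centre across and along, 2 to 21 mm above its floor), released; shaker and jar stand where they stood (value of joint panel below 0.003 m and x of tealight_mid in the frame of compartment between -0.042 and 0.042 m and y of tealight_mid in the frame of compartment between -0.042 and 0.042 m and z of tealight_mid in the frame of compartment between 0.002 and 0.021 m and contact force between the fingers and tealight below 0.1 N and linear speed of tealight below 0.02 m/s); the robot touches nothing.
It fails at once if the box or its panel is pressed or pushed with more than 25 N (contact force between keeper and anything else above 25 N).
It fails at once if the tealight is dropped hard into the box or jammed against it (more than 15 N) (contact force between tealight and keeper above 15 N).
It fails at once if the salt shaker or the jam jar is shifted more than 20 mm or tipped (distance of any of shaker, jam_jar from where it was at the start of the episode above 0.02 m or angle between any of shaker, jam_jar's own z axis and vertical above 0.3 rad).
It also fails if it takes over 70 s, if anything falls off the work surface, if the arm or the gripper's body presses on something with over 40 N, if the wrist force passes 120 N, or if a joint passes its speed limit or range.

## Working session

There is one attempt and no reset: what is moved stays moved. The work goes in short steps, Python scripts to look and compute and a shell command to move; the robot and the scene stay as the last step left them, time stands still between calls to the robot, and variables do not carry over. Pictures are saved under pics/ and viewed, at most 10 in all, crops included, and the job is handed in when it is done.

```bash
mkdir -p pics
cat > h.py <<'E'
import numpy as np, cv2
from workcell import r
def snap(n,f):
    im=r.snapshot(n); cv2.imwrite('pics/'+f,im[:,:,::-1]); return im
def ray(n,uv):
    c=r.camera_model(n); K=np.array(c['camera_matrix']); k=c['k1']; R=np.array(c['R']); t=np.array(c['t'])
    d=np.linalg.inv(K)@[uv[0],uv[1],1]; s=d[:2].copy()
    for _ in range(30): s=d[:2]/(1+k*(s@s))
    return -R.T@t, R.T@np.array([s[0],s[1],1])
def at(n,uv,z):
    o,d=ray(n,uv); return (o+d*(z-o[2])/d[2]).round(1)
def px(n,X):
    c=r.camera_model(n); K=np.array(c['camera_matrix']); p=np.array(c['R'])@np.array(X,float)+np.array(c['t']); s=p[:2]/p[2]; s=s*(1+c['k1']*(s@s))
    return (K@[s[0],s[1],1])[:2].round(1)
E
python3 - <<'E'
from h import *
snap('top','t0.png'); snap('side','s0.png')
for n in('top','side'):
    c=r.camera_model(n); print(n, (-np.array(c['R']).T@np.array(c['t'])).round(0), np.array(c['R']).round(2).tolist(), c['k1'])
print(r.state())
E
```

```text
top [419. -68. 920.] [[-0.02, -1.0, 0.02], [-1.0, 0.02, -0.04], [0.04, -0.02, -1.0]] -0.10973288607677815
side [ 752. -763.  500.] [[0.92, 0.39, -0.01], [0.19, -0.49, -0.85], [-0.34, 0.78, -0.52]] -0.047417767603157066
{'clock': 0.1, 'joint_positions': array([-1.36017869,  0.53710342, -0.0044298 ,  1.5387974 ,  0.00262329,
        1.06727223, -0.07120912]), 'joint_vel': array([ 0.0002526 , -0.00299444,  0.00101238, -0.00341491,  0.00045576,
        0.00081961, -0.00114443]), 'tau': array([ 2.07232581e-03, -5.84560311e+01,  1.05143186e+00, -2.59777254e+01,
        1.26051810e-02,  4.56490801e-03,  2.32663552e-05]), 'ee_pos': array([177.51109381, 624.69464004, 230.48334637]), 'tool_rot': array([-3.82683852e-05,  1.37934440e-01,  9.90441048e-01, -7.86531434e-04]), 'contact_force': array([ 0.47793207, -0.00968898, -0.09408855]), 'torque': array([0.05684067, 0.07103144, 0.0050032 ]), 'finger_force': 0.0, 'grip_width': 85.34178758009605}
```

View pics/t0.png

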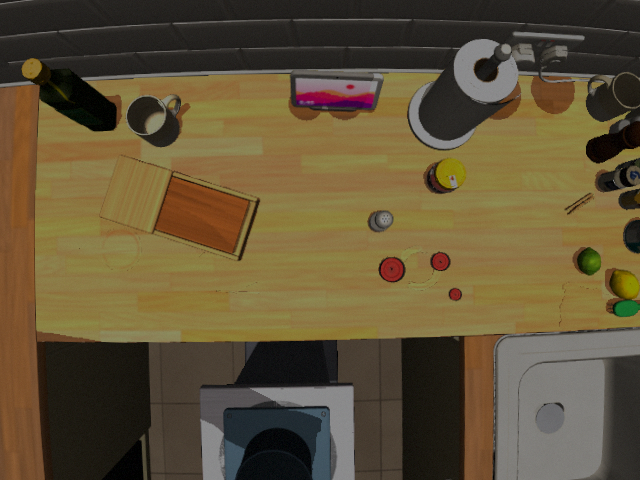

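View pics/s0.png

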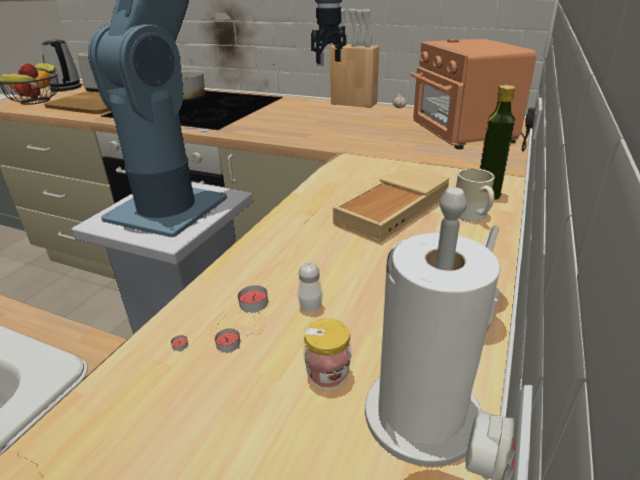

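The top view shows the box with its hood at about (137,195) and the panel running right to its -y end at about (249,229). There are three red tealights, at (392,269), (440,261) and (455,294). The shaker is at (381,221) and the jar at (447,175).

Run:
```python
from h import *
im=cv2.imread('pics/t0.png'); hsv=cv2.cvtColor(im,cv2.COLOR_BGR2HSV)
m=(((hsv[...,0]<5)|(hsv[...,0]>174))&(hsv[...,1]>150)).astype(np.uint8)
n,_,st,ce=cv2.connectedComponentsWithStats(m)
for i in range(1,n):
    if st[i,4]>30: print(st[i],ce[i].round(1),at('top',ce[i],13))
for nm,uv,z in [('shaker',(381,216),90),('jar',(452,170),84)]: print(nm,at('top',uv,z))
big=cv2.resize(im[145:265,95:265],None,fx=4.5,fy=4.5,interpolation=cv2.INTER_CUBIC); cv2.imwrite('pics/box.png',cv2.convertScaleAbs(big,alpha=1.5))
b2=cv2.resize(im[200:310,360:480],None,fx=5,fy=5,interpolation=cv2.INTER_CUBIC); cv2.imwrite('pics/tl.png',cv2.convertScaleAbs(b2,alpha=1.5))
```

```text
[431 175  12  15  40] [435.  182.2] [ 565.1 -336.4   13. ]
[432 253  17  18 228] [439.9 261.2] [ 401.9 -341.9   13. ]
[380 258  23  24 439] [391.3 269.3] [ 387.6 -240.5   13. ]
[450 289  11  11  99] [454.8 293.9] [ 334.1 -371.7   13. ]
shaker [ 490.  -208.9   90. ]
jar [ 577.  -349.7   84. ]
```

View pics/box.png

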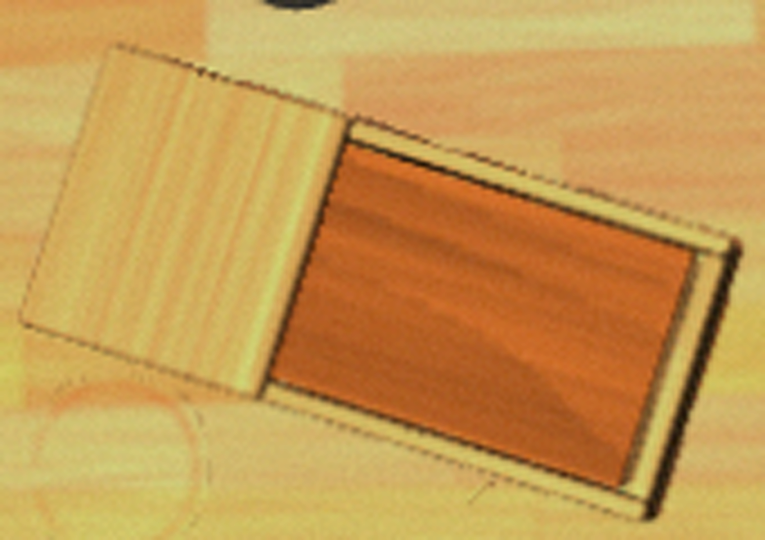

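View pics/tl.png

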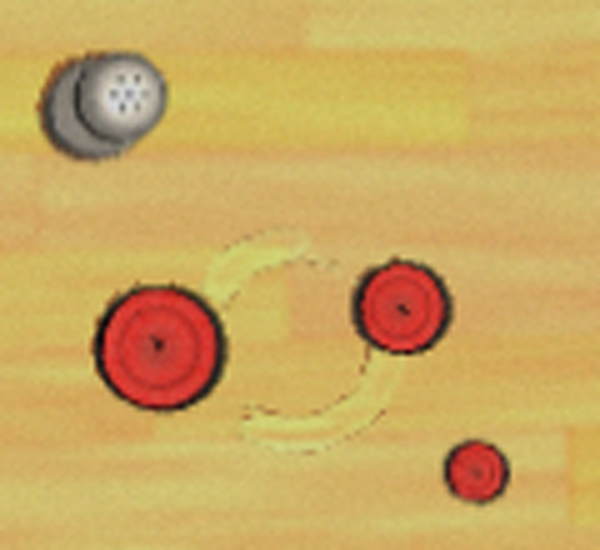

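The box crop shows the hood corners, in crop pixels, at (118,45), (22,323), (260,397) and (350,118), and the end-wall corners at about (733,240) and (642,505). The tealights measure about 26, 19.4 and 13 px at roughly 2.08 mm/px. The middle one, at (440,261), is therefore the 38 mm one.

```bash
cat >> h.py <<'E'
def world(p,b):  # box coords -> world xy
    c,s=np.cos(b[2]),np.sin(b[2]); return np.array([b[0]+c*p[0]-s*p[1], b[1]+s*p[0]+c*p[1]])
E
python3 - <<'E'
from h import *
from scipy.optimize import least_squares
pts=[((118,45),57,(65,145)),((22,323),57,(-65,145)),((260,397),57,(-65,30)),((350,118),57,(65,30)),((733,240),48,(65,-145)),((642,505),48,(-65,-145))]
W=[];B=[]
for uv,z,b in pts:
    w=at('top',((uv[0]+.5)/4.5-.5+95,(uv[1]+.5)/4.5-.5+145),z); W.append(w[:2]);B.append(b); print(b,w)
f=lambda b:np.ravel([world(p,b)-w for p,w in zip(B,W)])
s=least_squares(f,[500,300,0]); print(s.x.round(3), s.fun.round(1))
b=s.x
for uv in [(695,252),(622,487),(660,370)]: print('front edge', at('top',((uv[0]+.5)/4.5-.5+95,(uv[1]+.5)/4.5-.5+145),45))
for n,p in dict(front=(0,-135),comp=(0,-83.5),hood=(0,30)).items(): print(n,world(p,b).round(1))
np.save('b.npy',b)
# side view check
print('side px', [px('side',[*world(p,b),z]).tolist() for p,z in [((65,-145),48),((-65,-145),48),((65,145),57),((-65,30),57)]], px('side',[401.9,-341.9,15]))
E
```

```text
(65, 145) [624.2 295.6  57. ]
(-65, 145) [502.4 338.1  57. ]
(-65, 30) [467.9 230.8  57. ]
(65, 30) [588.7 191.1  57. ]
(65, -145) [533.1  25.4  48. ]
(-65, -145) [418.6  66.3  48. ]
[ 5.19372e+02  1.81713e+02 -3.16000e-01] [ 2.1  3.7  0.3  1.6 -1.  -0.4  1.8 -1.1  2.9 -1.7 -6.1 -2.2]
front edge [528.5  42.4  45. ]
front edge [426.6  75.4  45. ]
front edge [477.2  58.2  45. ]
front [477.4  53.4]
comp [493.4 102.4]
hood [528.7 210.2]
side px [[380.3, 224.5], [331.4, 206.3], [448.8, 176.6], [377.9, 177.7]] [226.3 335.5]
```

```bash
cat >> h.py <<'E'
from scipy.spatial.transform import Rotation as Ro
def box(p,b):
    return Ro.from_euler('z',-b[2]).apply([p[0]-b[0],p[1]-b[1],p[2]])
def off(target,yaw=None):
    s=r.state(); q=s['tool_rot']; R=Ro.from_quat([q[1],q[2],q[3],q[0]])
    d=R.inv().apply(np.array(target,float)-s['ee_pos'])/10
    b=np.load('b.npy'); Rd=Ro.from_matrix(np.column_stack([[-np.cos(b[2]),-np.sin(b[2]),0],[-np.sin(b[2]),np.cos(b[2]),0],[0,0,-1]]))
    print('t',round(s['clock'],2),'off cm',d.round(2),'turn',(R.inv()*Rd).as_rotvec().round(3),'box',box(s['ee_pos'],b).round(1),'F',np.round(s['contact_force'],2),'w',round(s['grip_width'],1))
E
python3 - <<'E'
from h import *
b=np.load('b.npy'); off([*world((0,-108),b),90])
E
```

```text
t 0.1 off cm [-44.56 -44.04  14.12] turn [-0.002  0.     0.04 ] box [-462.7  314.6  230.5] F [ 0.48 -0.01 -0.09] w 85.3
```

```bash
python3 -m inch '[[[-2.8,-2.75,0],[0,0,0.04],0],[[-2.8,-2.75,0],[0,0,0],0],[[-2.8,-2.75,0],[0,0,0],0],[[-2.8,-2.75,0],[0,0,0],0],[[-2.8,-2.75,0],[0,0,0],0],[[-2.8,-2.75,0],[0,0,0],0],[[-2.8,-2.75,1],[0,0,0],0],[[-2.8,-2.75,1],[0,0,0],0],[[-2.8,-2.75,1],[0,0,0],0],[[-2.8,-2.75,1],[0,0,0],0],[[-2.8,-2.75,2],[0,0,0],0],[[-2.8,-2.75,2],[0,0,0],0],[[-2.8,-2.75,2],[0,0,0],0],[[-2.8,-2.75,2],[0,0,0],0],[[-2.8,-2.75,1],[0,0,0],0],[[-2.8,-2.75,1],[0,0,0],0],[[0,0,0],[0,0,0],0],[[0,0,0],[0,0,0],0],[[0,0,0],[0,0,0],0]]'
python3 - <<'E'
from h import *
b=np.load('b.npy'); off([*world((0,-108),b),60])
im=snap('top','t1.png'); cv2.imwrite('pics/t1c.png',cv2.resize(im[140:270,90:280,::-1],None,fx=4,fy=4,interpolation=cv2.INTER_CUBIC))
E
```

```text
clock: 2.0
ee_pos: [467.2, 69.5, 91.3]
tool_rot: [-0.0, 0.157, 0.988, 0.0]
contact_force: [0.2, 0.5, 0.0]
grip_width: 0.4
finger_force: 0.0
t 2.0 off cm [-1.47  1.48  3.13] turn [ 0.    -0.001  0.001] box [ -14.7 -122.9   91.3] F [0.2  0.45 0.05] w 0.4
```

View pics/t1c.png

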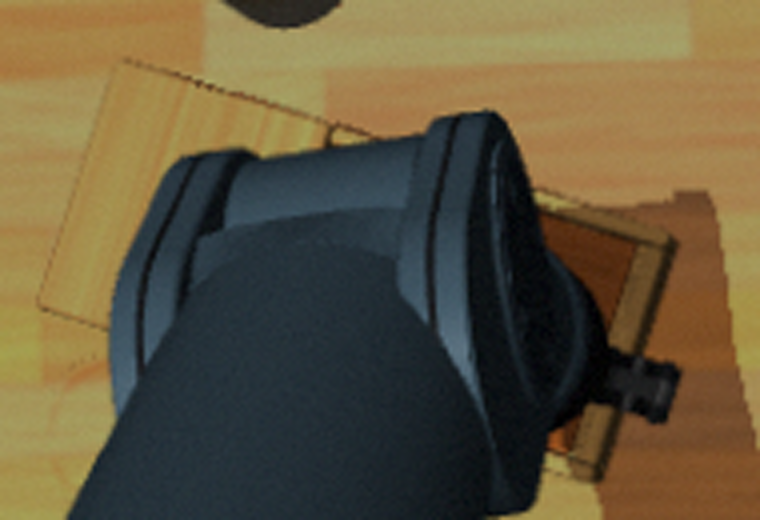

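The arm hides the panel from above, with only the end wall visible at about (640,350), so I'll go by the measured pose and force from here.

```bash
python3 -m inch '[[[-0.75,0.75,0],[0,0,0],0],[[-0.72,0.73,1],[0,0,0],0],[[0,0,1],[0,0,0],0],[[0,0,1],[0,0,0],0],[[0,0,0.6],[0,0,0],0],[[0,0,0.2],[0,0,0],0],[[0,0,0],[0,0,0],0],[[0,0,0],[0,0,0],0],[[0,0,0],[0,0,0],0]]'
python3 - <<'E'
from h import *
b=np.load('b.npy'); off([*world((0,-108),b),48])
E
```

```text
clock: 2.95
ee_pos: [486.5, 77.8, 53.6]
tool_rot: [0.0, 0.158, 0.987, 0.0]
contact_force: [0.1, 0.4, 0.2]
grip_width: 0.1
finger_force: 0.0
t 2.95 off cm [0.11 0.1  0.56] turn [ 0.     0.001 -0.001] box [   1.1 -109.    53.6] F [0.15 0.43 0.21] w 0.1
```

```bash
python3 -m inch '[[[0,0,0.2],[0,0,0],0],[[0,0,0.2],[0,0,0],0],[[0,0,0.1],[0,0,0],0],[[0,0,0],[0,0,0],0]]' ; python3 -m inch '[[[0,0,0.1],[0,0,0],0],[[0,0,0],[0,0,0],0]]'; python3 -m inch '[[[0,0,0.1],[0,0,0],0],[[0,0,0],[0,0,0],0]]'
```

```text
clock: 3.35
ee_pos: [486.1, 77.8, 48.1]
tool_rot: [-0.0, 0.158, 0.987, -0.0]
contact_force: [-1.0, 0.8, 0.1]
grip_width: -0.2
finger_force: 0.0
clock: 3.55
ee_pos: [486.2, 77.8, 47.2]
tool_rot: [-0.0, 0.158, 0.987, -0.0]
contact_force: [-0.5, -0.1, -0.1]
grip_width: -0.1
finger_force: 0.0
clock: 3.75
ee_pos: [486.2, 77.8, 46.2]
tool_rot: [-0.0, 0.158, 0.987, -0.0]
contact_force: [-0.5, -0.2, 0.5]
grip_width: 0.1
finger_force: 0.0
```

```bash
for i in 1; do python3 -m inch '[[[0,0,0.1],[0,0,0],0],[[0,0,0],[0,0,0],0]]' | egrep 'ee|cont'; done;  python3 -m inch '[[[0,0,0.1],[0,0,0],0],[[0,0,0],[0,0,0],0]]' | egrep 'ee|cont'
```

```text
ee_pos: [486.3, 77.8, 45.3]
contact_force: [-0.1, -0.3, 1.1]
ee_pos: [486.4, 77.8, 44.5]
contact_force: [-1.1, 0.8, 5.7]
```

```bash
python3 -m inch '[[[0,0,0.1],[0,0,0],0],[[0,0,0],[0,0,0],0]]' | egrep 'ee|cont'; python3 -m inch '[[[0,0,0.05],[0,0,0],0],[[0,0,0],[0,0,0],0],[[0,0,0],[0,0,0],0]]' | egrep 'ee|cont'
```

```text
ee_pos: [486.4, 77.8, 43.8]
contact_force: [-2.9, 0.0, 9.1]
ee_pos: [486.4, 77.8, 43.5]
contact_force: [-2.9, -0.6, 11.4]
```

```bash
python3 -m inch '[[[0,0,0.05],[0,0,0],0],[[0,0.1,0],[0,0,0],0],[[0,0.2,0],[0,0,0],0],[[0,0.2,0],[0,0,0],0],[[0,0.3,0],[0,0,0],0],[[0,0.3,0],[0,0,0],0]]' | egrep 'ee|cont'; python3 -c "
from h import *
off([0,0,0])"
```

```text
ee_pos: [489.2, 86.5, 43.0]
contact_force: [-4.6, -4.6, 14.3]
t 5.25 off cm [ 43.76 -23.52   4.37] turn [-0.002 -0.001 -0.002] box [  1.  -99.9  43. ] F [-4.59 -4.65 14.35] w 0.0
```

```bash
python3 -m inch '[[[0,0.4,0],[0,0,0],0],[[0,0.4,0],[0,0,0],0],[[0,0.4,0],[0,0,0],0],[[0,0.4,0],[0,0,0],0],[[0,0.4,0],[0,0,0],0],[[0,0,0],[0,0,0],0]]' | egrep 'ee|cont'; python3 -c "
from h import *
off([0,0,0])
im=snap('side','s1.png'); cv2.imwrite('pics/s1c.png',cv2.resize(im[120:260,300:480,::-1],None,fx=4,fy=4,interpolation=cv2.INTER_CUBIC))"
```

```text
ee_pos: [495.9, 106.3, 43.0]
contact_force: [-3.2, -3.5, 14.0]
t 5.85 off cm [ 43.8  -25.58   4.33] turn [-0.001  0.    -0.001] box [  1.2 -79.   43. ] F [-3.21 -3.47 14.02] w 0.2
```

View pics/s1c.png

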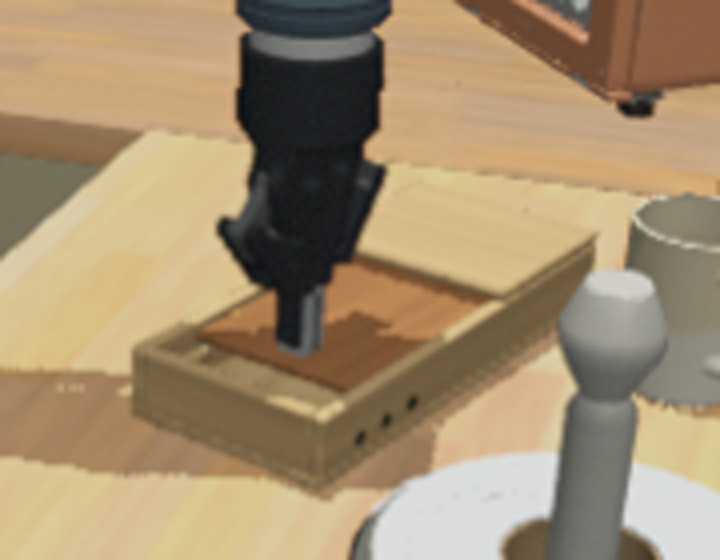

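The panel travels with the fingertips: its front edge, running from about (200,335) to (345,390), has left the end wall. I'll carry on to fully open.

```bash
python3 -m inch '[[[0,0.4,0],[0,0,0],0],[[0,0.5,0],[0,0,0],0],[[0,0.5,0],[0,0,0],0],[[0,0.5,0],[0,0,0],0],[[0,0.5,0],[0,0,0],0],[[0,0.5,0],[0,0,0],0],[[0,0.5,0],[0,0,0],0],[[0,0.5,0],[0,0,0],0]]' | egrep 'ee|cont'; python3 -c "
from h import *
off([0,0,0])"
```

```text
ee_pos: [508.1, 142.5, 43.0]
contact_force: [-2.9, -6.0, 14.1]
t 6.7 off cm [ 43.8  -29.43   4.36] turn [-0.002  0.    -0.002] box [  1.5 -40.8  43. ] F [-2.95 -6.03 14.1 ] w -0.3
```

```bash
python3 -m inch '[[[0,0.4,0],[0,0,0],0],[[0,0.5,0],[0,0,0],0],[[0,0.5,0],[0,0,0],0],[[0,0.5,0],[0,0,0],0],[[0,0.5,0],[0,0,0],0],[[0,0.5,0],[0,0,0],0],[[0,0.3,0],[0,0,0],0],[[0,0,0],[0,0,0],0]]' | egrep 'ee|cont'; python3 -c "
from h import *
off([0,0,0])"
```

```text
ee_pos: [518.5, 173.6, 43.2]
contact_force: [-2.2, -3.9, 12.8]
t 7.5 off cm [ 43.84 -32.68   4.31] turn [-0.001  0.001 -0.001] box [ 1.7 -8.  43.2] F [-2.16 -3.88 12.8 ] w -0.2
```

```bash
python3 -m inch '[[[0,0.2,0],[0,0,0],0],[[0,0.1,0],[0,0,0],0],[[0,0,0],[0,0,0],0]]' | egrep 'ee|cont'; python3 -m inch '[[[0,0.2,0],[0,0,0],0],[[0,0.2,0],[0,0,0],0],[[0,0,0],[0,0,0],0]]' | egrep 'ee|cont'; python3 -c "
from h import *
off([0,0,0])"
```

```text
ee_pos: [518.9, 174.6, 42.9]
contact_force: [-3.5, -7.1, 14.3]
ee_pos: [519.9, 177.4, 42.9]
contact_force: [-3.4, -10.0, 14.2]
t 8.1 off cm [ 43.79 -33.15   4.45] turn [-0.005 -0.    -0.003] box [ 1.9 -3.9 42.9] F [ -3.39 -10.04  14.25] w -0.0
```

```bash
python3 -m inch '[[[0,0,-0.5],[0,0,0],0],[[0,0,-2],[0,0,0],0],[[0,0,-3],[0,0,0],0],[[0,0,-3],[0,0,0],0.3],[[0,0,-2],[0,0,0],0.6],[[0,0,0],[0,0,0],0.7]]' | egrep 'ee|cont'; python3 -c "
from h import *
off([401.9,-341.9,150])"
```

```text
ee_pos: [522.1, 182.3, 150.0]
contact_force: [0.7, -0.7, 0.3]
t 8.7 off cm [ -4.9  -53.56  -0.18] turn [ 0.004  0.004 -0.   ] box [  2.4   1.4 150. ] F [ 0.71 -0.71  0.27] w 43.1
```

```bash
python3 -m inch '[[[-0.3,-2,0],[0,0,0],0.7],[[-0.3,-3.5,0],[0,0,0],0.7],[[-0.3,-3.5,0],[0,0,0],0.7],[[-0.3,-3.5,0],[0,0,0],0.7],[[-0.3,-3.5,0],[0,0,0],0.7],[[-0.3,-3.5,0],[0,0,0],0.7],[[-0.3,-3.5,0],[0,0,0],0.7],[[-0.3,-3.5,0],[0,0,0],0.7],[[-0.3,-3.5,0],[0,0,0],0.7],[[-0.3,-3.5,0],[0,0,0],0.7],[[-0.3,-3.5,0],[0,0,0],0.7],[[-0.3,-3.5,0],[0,0,0],0.7],[[-0.3,-3.5,0],[0,0,0],0.7],[[-0.3,-3.5,0],[0,0,0],0.7],[[-0.3,-3.5,0],[0,0,0],0.7],[[-0.3,-2.5,0],[0,0,0],0.7],[[0,0,0],[0,0,0],0.7],[[0,0,0],[0,0,0],0.7],[[0,0,0],[0,0,0],0.7]]' | egrep 'ee|cont'; python3 -c "
from h import *
off([401.9,-341.9,60])
a=snap('top','t2.png')[140:270,90:280,::-1]; s=snap('side','s2.png')[220:380,140:370,::-1]
a=cv2.resize(a,(570,390)); 
cv2.imwrite('pics/box2.png',cv2.convertScaleAbs(a,alpha=1.5)); cv2.imwrite('pics/s2c.png',cv2.resize(s,(690,480)))"
```

```text
ee_pos: [399.4, -340.4, 146.6]
contact_force: [0.4, -0.2, -0.2]
t 10.6 off cm [-0.3  -0.07  8.66] turn [ 0.001 -0.001  0.001] box [  48.4 -533.6  146.6] F [ 0.44 -0.23 -0.2 ] w 59.6
```

View pics/box2.png

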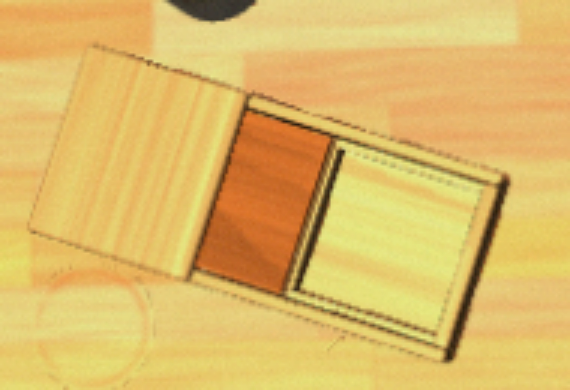

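View pics/s2c.png

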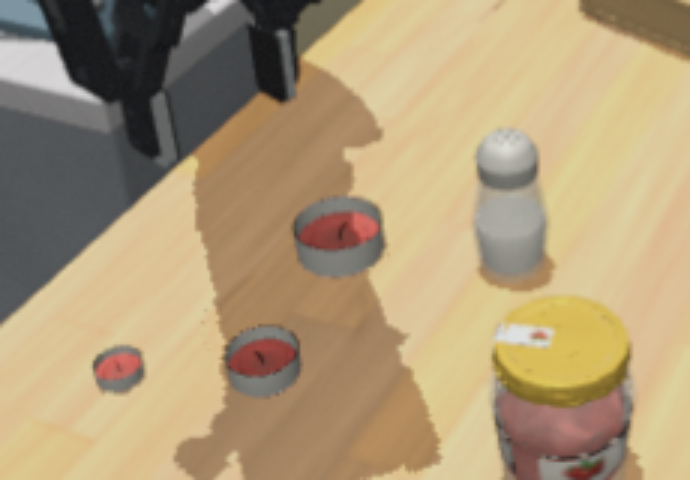

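The top view shows the panel open, with its front edge at about (308,214) in the crop and the compartment free. The side view shows the mid-size tealight's rim centre at crop (262,350), which is side pixel (227,337) against a prediction of (226,335.5). The fingers have clear room round it.

```bash
python3 -c "
from h import *
b=np.load('b.npy')
for u,v in [(332,136),(285,293),(308,214)]: print(box(at('top',(90+u/3,140+v/3),45),b).round(1))
"; python3 -m inch '[[[-0.3,0,1],[0,0,0],0.7],[[0,0,3],[0,0,0],0.7],[[0,0,3],[0,0,0],0.7],[[0,0,3],[0,0,0],0.7],[[0,0,2],[0,0,0],0.7],[[0,0,1],[0,0,0],0.7],[[0,0,0],[0,0,0],0.7],[[0,0,0],[0,0,0],0.7]]' | egrep 'ee|cont'; python3 -c "
from h import *
off([401.9,-341.9,3])"
```

```text
[ 52.9 -28.8  45. ]
[-54.7 -30.6  45. ]
[ -0.8 -29.4  45. ]
ee_pos: [402.5, -343.1, 17.8]
contact_force: [0.3, 0.3, 0.8]
t 11.5 off cm [0.09 0.09 1.48] turn [-0.     0.001 -0.   ] box [  52.2 -535.1   17.8] F [0.31 0.31 0.75] w 59.5
```

```bash
python3 -m inch '[[[0.1,0.1,0.7],[0,0,0],0.7],[[0,0,0.6],[0,0,0],0.7],[[0,0,0],[0,0,0],0.7],[[0,0,0],[0,0,0],0.5],[[0,0,0],[0,0,0],0.3],[[0,0,0],[0,0,0],0.3],[[0,0,0],[0,0,0],0.3],[[0,0,0],[0,0,0],0.3]]' 25; python3 -c "
from h import *
off([401.9,-341.9,3])"
```

```text
clock: 12.3
ee_pos: [401.5, -341.7, 4.7]
tool_rot: [0.0, 0.158, 0.987, -0.0]
contact_force: [-1.6, 0.0, 5.2]
grip_width: 36.3
finger_force: 25.1
t 12.3 off cm [-0.04 -0.    0.17] turn [-0.  0. -0.] box [  50.8 -534.1    4.7] F [-1.64  0.04  5.19] w 36.3
```

```bash
python3 -m inch '[[[0,0,-0.5],[0,0,0],0.3],[[0,0,-1.5],[0,0,0],0.3],[[0,0,-3],[0,0,0],0.3],[[0,0,-3],[0,0,0],0.3],[[0,0,-3],[0,0,0],0.3],[[0,0,-2],[0,0,0],0.3],[[0,0,0],[0,0,0],0.3]]' ; python3 -c "
from h import *
off([*world((0,-83.5),np.load('b.npy')),125])"
```

```text
clock: 13.0
ee_pos: [403.1, -343.1, 137.9]
tool_rot: [0.003, 0.158, 0.987, -0.001]
contact_force: [0.2, 0.0, 0.0]
grip_width: 36.2
finger_force: 25.2
t 13.0 off cm [ 5.31 45.14  1.19] turn [-0.002  0.006 -0.001] box [  52.7 -534.9  137.9] F [0.22 0.03 0.04] w 36.2
```

```bash
python3 -m inch '[[[0.3,1.5,0],[0,0,0],0.3],[[0.3,2.5,0],[0,0,0],0.3],[[0.3,3,0],[0,0,0],0.3],[[0.3,3,0],[0,0,0],0.3],[[0.3,3,0],[0,0,0],0.3],[[0.3,3,0],[0,0,0],0.3],[[0.3,3,0],[0,0,0],0.3],[[0.3,3,0],[0,0,0],0.3],[[0.3,3,0],[0,0,0],0.3],[[0.3,3,0],[0,0,0],0.3],[[0.3,3,0],[0,0,0],0.3],[[0.3,3,0],[0,0,0],0.3],[[0.3,3,0],[0,0,0],0.3],[[0.3,3,0],[0,0,0],0.3],[[0.3,3,0],[0,0,0],0.3],[[0.3,1.5,0],[0,0,0],0.3],[[0.3,0.6,0],[0,0,0],0.3],[[0,0,0],[0,0,0],0.3],[[0,0,0],[0,0,0],0.3],[[0,0,0],[0,0,0],0.3]]' ; python3 -c "
from h import *
off([*world((0,-83.5),np.load('b.npy')),60])"
```

```text
clock: 15.0
ee_pos: [493.1, 101.2, 134.3]
tool_rot: [-0.0, 0.159, 0.987, -0.0]
contact_force: [-1.1, -0.3, -0.6]
grip_width: 36.1
finger_force: 25.2
t 15.0 off cm [0.01 0.12 7.43] turn [-0.001 -0.    -0.003] box [ 1.000e-01 -8.470e+01  1.343e+02] F [-1.11 -0.26 -0.59] w 36.1
```

```bash
python3 -m inch '[[[0,0.1,1],[0,0,0],0.3],[[0,0,2],[0,0,0],0.3],[[0,0,2],[0,0,0],0.3],[[0,0,2],[0,0,0],0.3],[[0,0,1.5],[0,0,0],0.3],[[0,0,1],[0,0,0],0.3],[[0,0,0.7],[0,0,0],0.3],[[0,0,0],[0,0,0],0.3],[[0,0,0],[0,0,0],0.3],[[0,0,0],[0,0,0],0.3]]' ; python3 -c "
from h import *
off([*world((0,-83.5),np.load('b.npy')),17])"
```

```text
clock: 16.0
ee_pos: [494.3, 103.9, 32.9]
tool_rot: [0.001, 0.158, 0.987, 0.0]
contact_force: [-1.1, -0.3, -0.6]
grip_width: 36.2
finger_force: 25.2
t 16.0 off cm [ 0.04 -0.17  1.59] turn [ 0.001  0.001 -0.   ] box [  0.3 -81.8  32.9] F [-1.12 -0.32 -0.63] w 36.2
```

```bash
python3 -m inch '[[[0,-0.1,0.4],[0,0,0],0.3],[[0,0,0.4],[0,0,0],0.3],[[0,0,0.3],[0,0,0],0.3],[[0,0,0.2],[0,0,0],0.3],[[0,0,0],[0,0,0],0.3],[[0,0,0],[0,0,0],0.3]]'|egrep 'ee|cont';  python3 -m inch '[[[0,0,0.1],[0,0,0],0.3],[[0,0,0.1],[0,0,0],0.3],[[0,0,0],[0,0,0],0.3]]'|egrep 'ee|cont'
```

```text
ee_pos: [493.4, 102.8, 19.3]
contact_force: [0.2, -0.8, -0.6]
ee_pos: [493.3, 102.8, 17.2]
contact_force: [0.3, -0.4, -0.4]
```

```bash
python3 -m inch '[[[0,0,0.05],[0,0,0],0.3],[[0,0,0],[0,0,0],0.3]]'|egrep 'ee|cont';  python3 -m inch '[[[0,0,0],[0,0,0],0.45],[[0,0,0],[0,0,0],0.55],[[0,0,0],[0,0,0],0.6],[[0,0,0],[0,0,0],0.6],[[0,0,0],[0,0,0],0.6]]'; python3 -c "
from h import *
off([*world((0,-5),np.load('b.npy')),80])"
```

```text
ee_pos: [493.4, 102.9, 16.8]
contact_force: [0.8, 0.2, -0.4]
clock: 17.6
ee_pos: [493.4, 102.9, 16.8]
tool_rot: [0.0, 0.158, 0.987, 0.0]
contact_force: [-0.7, -0.1, 0.6]
grip_width: 51.2
finger_force: 0.0
t 17.6 off cm [-0.01  7.8  -6.32] turn [ 0.  0. -0.] box [ -0.2 -83.   16.8] F [-0.65 -0.09  0.63] w 51.2
```

```bash
python3 -m inch '[[[0,0,-0.5],[0,0,0],0.6],[[0,0,-1.5],[0,0,0],0.6],[[0,0,-2],[0,0,0],0.6],[[0,0,-2],[0,0,0],0.6],[[0,0,-1],[0,0,0],0.6],[[0,1,0],[0,0,0],0],[[0,1.5,0],[0,0,0],0],[[0,2,0],[0,0,0],0],[[0,2,0],[0,0,0],0],[[0,1.3,0],[0,0,0],0],[[0,0,0],[0,0,0],0],[[0,0,0],[0,0,0],0],[[0,0,0],[0,0,0],0]]'; python3 -c "
from h import *
off([*world((0,-4),np.load('b.npy')),56])
s=snap('side','s3.png')[130:250,310:470,::-1];cv2.imwrite('pics/s3c.png',cv2.resize(s,(720,540)))"
```

```text
clock: 18.9
ee_pos: [517.4, 175.7, 86.6]
tool_rot: [-0.0, 0.158, 0.987, -0.001]
contact_force: [-0.3, 0.3, 0.9]
grip_width: 0.1
finger_force: 0.0
t 18.9 off cm [0.   0.24 3.06] turn [-0.001 -0.    -0.002] box [ 0.  -6.3 86.6] F [-0.35  0.29  0.89] w 0.1
```

View pics/s3c.png

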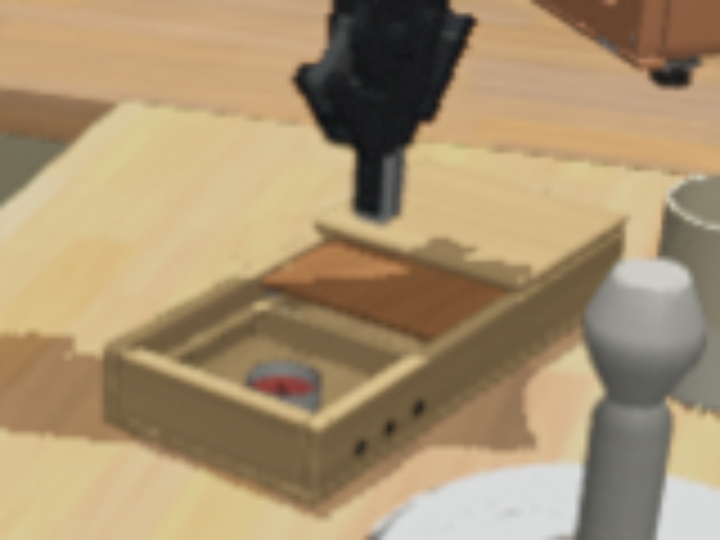

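The tealight sits flat and released in the compartment, at about (283,385) in the crop, and the panel is still open.

```bash
python3 -c "
from h import *
b=np.load('b.npy'); print(box(at('side',(310+283/4.5,130+383/4.5),26),b).round(1))"
python3 -m inch '[[[0,0.2,1],[0,0,0],0],[[0,0,1.5],[0,0,0],0],[[0,0,0.8],[0,0,0],0],[[0,0,0],[0,0,0],0],[[0,0,0],[0,0,0],0],[[0,0,0],[0,0,0],0]]'|egrep 'ee|cont'; python3 -c "
from h import *
off([*world((0,-4),np.load('b.npy')),46])"
```

```text
[  5.8 -87.   26. ]
ee_pos: [518.6, 178.9, 54.0]
contact_force: [-0.1, -0.0, 1.6]
t 19.55 off cm [ 0.02 -0.11  0.8 ] turn [ 0.     0.    -0.001] box [ 0.2 -2.9 54. ] F [-0.06 -0.02  1.6 ] w 0.0
```

```bash
python3 -m inch '[[[0,0,0.3],[0,0,0],0],[[0,0,0.3],[0,0,0],0],[[0,0,0.1],[0,0,0],0],[[0,0,0],[0,0,0],0],[[0,0,0],[0,0,0],0]]'|egrep 'ee|cont'; python3 -m inch '[[[0,0,0.1],[0,0,0],0],[[0,0,0],[0,0,0],0]]'|egrep 'ee|cont';  python3 -m inch '[[[0,0,0.1],[0,0,0],0],[[0,0,0],[0,0,0],0]]'|egrep 'ee|cont'
```

```text
ee_pos: [518.3, 178.8, 46.8]
contact_force: [-0.0, -0.2, -0.6]
ee_pos: [518.3, 178.8, 45.7]
contact_force: [-1.4, 0.2, 0.1]
ee_pos: [518.4, 178.9, 44.9]
contact_force: [0.9, -0.0, 2.0]
```

```bash
python3 -m inch '[[[0,0,0.1],[0,0,0],0],[[0,0,0.05],[0,0,0],0],[[0,0,0],[0,0,0],0]]'|egrep 'ee|cont'; python3 -m inch '[[[0,0,0.05],[0,0,0],0],[[0,0,0],[0,0,0],0]]'|egrep 'ee|cont'
```

```text
ee_pos: [518.4, 178.9, 43.8]
contact_force: [-2.7, 0.5, 8.7]
ee_pos: [518.5, 178.9, 43.5]
contact_force: [-3.2, -0.6, 10.0]
```

```bash
python3 -m inch '[[[0,0,0.05],[0,0,0],0],[[0,0,0.05],[0,0,0],0],[[0,-0.1,0],[0,0,0],0],[[0,-0.2,0],[0,0,0],0],[[0,-0.3,0],[0,0,0],0],[[0,-0.4,0],[0,0,0],0]]'|egrep 'ee|cont'; python3 -m inch '[[[0,-0.4,0],[0,0,0],0],[[0,-0.5,0],[0,0,0],0],[[0,-0.5,0],[0,0,0],0],[[0,-0.5,0],[0,0,0],0],[[0,-0.5,0],[0,0,0],0],[[0,-0.5,0],[0,0,0],0]]'|egrep 'ee|cont';python3 -c "
from h import *
off([*world((0,-108),np.load('b.npy')),43])"
```

```text
ee_pos: [516.7, 173.3, 43.3]
contact_force: [-0.9, 6.4, 11.0]
ee_pos: [507.3, 145.4, 43.2]
contact_force: [-2.7, 6.9, 12.8]
t 22.15 off cm [-0.01 -6.97 -0.02] turn [0.005 0.001 0.002] box [ -0.2 -38.3  43.2] F [-2.71  6.92 12.83] w -0.0
```

```bash
python3 -m inch '[[[0,-0.4,0.02],[0,0,0],0],[[0,-0.5,0.02],[0,0,0],0],[[0,-0.5,0],[0,0,0],0],[[0,-0.5,0],[0,0,0],0],[[0,-0.5,0],[0,0,0],0],[[0,-0.5,0],[0,0,0],0],[[0,-0.5,0],[0,0,0],0],[[0,-0.5,0],[0,0,0],0]]'|egrep 'ee|cont'; python3 -m inch '[[[0,-0.4,0],[0,0,0],0],[[0,-0.4,0],[0,0,0],0],[[0,-0.4,0],[0,0,0],0],[[0,-0.4,0],[0,0,0],0],[[0,-0.2,0],[0,0,0],0],[[0,0,0],[0,0,0],0]]'|egrep 'ee|cont';python3 -c "
from h import *
off([*world((0,-108),np.load('b.npy')),43])"
```

```text
ee_pos: [494.8, 108.2, 42.7]
contact_force: [-3.6, 8.0, 14.3]
ee_pos: [488.8, 90.4, 42.5]
contact_force: [-2.9, 6.0, 13.6]
t 23.55 off cm [-0.06 -1.17 -0.05] turn [ 0.004 -0.     0.001] box [ -0.7 -96.3  42.5] F [-2.87  5.98 13.57] w -0.4
```

```bash
python3 -m inch '[[[0,-0.3,0],[0,0,0],0],[[0,-0.3,0],[0,0,0],0],[[0,-0.2,0],[0,0,0],0],[[0,0,0],[0,0,0],0]]'|egrep 'ee|cont'; python3 -m inch '[[[0,-0.2,0],[0,0,0],0],[[0,-0.1,0],[0,0,0],0],[[0,0,0],[0,0,0],0]]'|egrep 'ee|cont';python3 -c "
from h import *
off([*world((0,-108),np.load('b.npy')),43])"
```

```text
ee_pos: [486.3, 82.8, 42.5]
contact_force: [-4.3, 6.4, 14.2]
ee_pos: [485.4, 80.2, 42.5]
contact_force: [-4.2, 6.6, 14.8]
t 24.25 off cm [-0.07 -0.1  -0.05] turn [ 0.004 -0.     0.002] box [  -0.7 -107.    42.5] F [-4.25  6.59 14.82] w -0.2
```

```bash
python3 -m inch '[[[0,-0.2,0],[0,0,0],0],[[0,-0.1,0],[0,0,0],0],[[0,0,0],[0,0,0],0]]'|egrep 'ee|cont';python3 -m inch '[[[0,-0.2,0],[0,0,0],0],[[0,-0.1,0],[0,0,0],0],[[0,0,0],[0,0,0],0]]'|egrep 'ee|cont';python3 -c "
from h import *
off([*world((0,-108),np.load('b.npy')),43])"
```

```text
ee_pos: [485.2, 78.4, 42.7]
contact_force: [-2.8, 10.1, 13.7]
ee_pos: [485.5, 75.5, 42.9]
contact_force: [-0.4, 9.5, 10.9]
t 24.85 off cm [ 0.08  0.35 -0.01] turn [0.006 0.003 0.002] box [   0.8 -111.5   42.9] F [-0.37  9.53 10.94] w -0.3
```

```bash
python3 -m inch '[[[0,0,-0.3],[0,0,0],0],[[0,0,-2],[0,0,0],0],[[0,0,-3],[0,0,0],0],[[0,0,-3],[0,0,0],0],[[0,0,-3],[0,0,0],0],[[1,1,-2],[0,0,0],0],[[2.8,2.75,-2],[0,0,0],0],[[2.8,2.75,0],[0,0,0],0],[[2.8,2.75,0],[0,0,0],0],[[2.8,2.75,0],[0,0,0],0],[[2.8,2.75,0],[0,0,0],0],[[2.8,2.75,0],[0,0,0],0],[[2.8,2.75,0],[0,0,0],0],[[2.8,2.75,0],[0,0,0],0],[[2.8,2.75,0],[0,0,0],0],[[2.8,2.75,0],[0,0,0],0],[[2.8,2.75,0],[0,0,0],0],[[2.8,2.75,0],[0,0,0],0],[[0,0,0],[0,0,0],0],[[0,0,0],[0,0,0],0]]'; python3 -c "
from h import *
a=snap('top','t3.png')[140:270,90:280,::-1]
cv2.imwrite('pics/box3.png',cv2.convertScaleAbs(cv2.resize(a,(760,520),interpolation=cv2.INTER_CUBIC),alpha=1.5))"
```

```text
clock: 26.85
ee_pos: [259.6, 502.5, 193.9]
tool_rot: [-0.0, 0.157, 0.988, -0.0]
contact_force: [0.1, -0.8, -0.4]
grip_width: 0.4
finger_force: 0.0
```

View pics/box3.png

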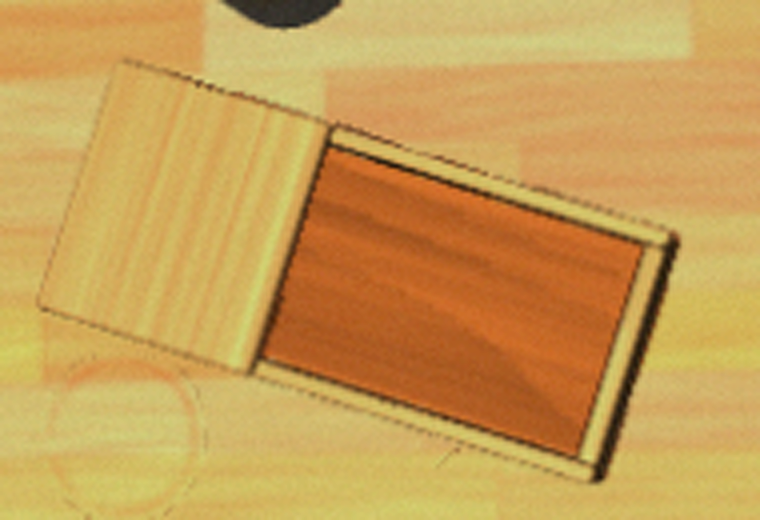

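The panel now meets the end wall along the line from (642,245) to (582,455) with no gap. In the first picture there was a gap there. The robot is clear of everything.

```bash
python3 -c "
from h import *
print(r.job_done())"
```

```text
the job is handed in; nothing more can be done
None
```

The tealight is in the box's compartment with the panel slid fully shut over it, and I handed the job in at about 27 s; the hand-in returned no verdict.

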